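# Slide a flow chip along the fixture rail into its corner pocket

### The arm

A 6-joint arm with a two-finger parallel gripper is mounted at the origin on a cart in front of the work surface, level with it; the furniture and walls round the work are solid. World frame = base frame: x ahead of the robot, y to its left, z up, the work surface at z = 0. Lengths are in m, angles in rad, forces in N, time in s.
With the tool pointing down it reaches from about 0.35 to 0.975 m from the base axis. Payload 4.9 kg.
Tool frame: the origin (TCP) lies midway between the tips of the shut fingers; the grasp point (between the pads) lies 19 mm behind it; z points along the fingers, y is the line along which they close (so a half turn about z gives the same grasp; the last joint's range is limited). The gripper opens to 85 mm and grips with 20 to 120 N. Pads are 22 mm wide; open, the fingers measure 114 mm over their backs; the gripper's body (76 mm by 85 mm) begins 54 mm behind the grasp point. The pads swing forward as they close: fully open they stand 13 mm farther back than shut.
Start: joints at [-1.319, 0.053, 1.613, -0, 1.476, -0.119], TCP at [0.226, -0.583, 0.231] pointing down, gripper open.
Joint ranges: [-3.01, 3.01], [-1.01, 2.22], [0.06, 2.58], [-1.02, 4.17], [0.09, 2.62], [-3.14, 3.14]. Speed limits (rad/s): [2.57, 2.57, 3.14, 3.14, 3.14, 3.14].

### API

Orientations are given as a unit quaternion [w, x, y, z].
In Python, from plant import state, grab_frame, camera_info, job_done, spot_in, masks_of, pinpoint gives the robot as it stands.
- The arm moves only by the shell command python3 -m handwheel 'ROWS' [OPENING]. ROWS is JSON, a list that holds one entry, the list of rows, each a list of 6 numbers: the shift along the world's x, y, z in m, then the turn, a rotation vector about the world's x, y, z in degrees. In form: [[[tx, ty, tz, ax, ay, az], ...]]. A call has 1 to 20 rows; each row shifts and turns the commanded pose from where the row before left it; what a row does not reach is not made up. A row lasts 1/12 s, in which the tool goes at most 41.7 mm and 7.16 degrees, less where a joint would pass 70% of its speed; a pose out of reach is approached as far as the arm can. A call is refused whole if a number of a shift passes 0.0417 or a number of a turn 7.16, either way. A call with a gripper value outside its range is refused whole. OPENING is the opening, from 0 (shut) to 1 (fully open), set as the call begins (- or left out, the last holds). The fingers move at their own pace and stop on an object; the grip force is fixed at half the most. Time passes only in rows, so rows that do not move let the fingers close. It gives the time, the measured TCP pose, the force, the opening and the grip force at its end, in the units of the state.
- state(): the state, without advancing time (a new reading comes with each control period).
- grab_frame(name): name is "side" or "top"; returns (picture, depth): 420x560x3 uint8, blue, green, red; 420x560 float32, m along the optical axis (not along the pixel's ray), 0 where there is no reading.
- camera_info(name): a dict with "fx", "fy", "cx", "cy" (pixels), "T" (4x4, takes a point from camera to world coordinates). Camera axes: x right, y up, looking along -z (the intrinsics and any distortion apply to the point x, -y, -z); pixel columns grow to the right and rows downward; lengths in m; the calibration is good to about 2 mm. A picture is of the moment at which its call begins. camera_info takes no time and is no camera call.
- job_done(): hands the job in; it is judged then, once.
Trained networks look in the newest picture that a camera, given by its name, has taken for a name from the list of things; names that differ only in an ending like _2 or _b are one class to them, and where a whole thing is asked for, a point or a joint stands for the part that bears it (a point fixed in the world has none). Each returns a list of dicts, best first, with "conf" (0 to 1); they miss things now and then, are a little off and sometimes report something else, mostly with a low value. They report only what shows in the picture. A call takes as long as a camera call. They do not tell look-alikes from the thing itself.
- spot_in(camera, thing): "box" ([left, top, width, height] in pixels, round what is visible of it).
- masks_of(camera, thing): "region" (420x560 bool, what is visible of it) and "box" ([left, top, width, height] in pixels, round what is visible of it).
- pinpoint(camera, thing): "position" ([column, row] in pixels: a listed point, or the origin of a listed thing).
The state is a dict: "time": time; "joint_pos": joint angles; "joint_vel": joint speeds; "joint_efforts": joint torques, N m; "tool_pos": TCP position; "tool_rot": TCP orientation; "contact_force": force on the tool from outside, world axes, zero at the start; "ft_torque": the same for the moment, N m; "gripper_width": opening from 0.0 (shut) to 1.0 (fully open); "grasp_force": force on a finger pad.
Only numpy, scipy, OpenCV 4.12 (cv2) and the standard library are available. Lean on these libraries where they do the work, as an engineer would, in place of code of your own. Each camera call takes 0.05 s, during which the arm holds its last target. There are 200 camera calls.

### The job

Load the white flow chip into the alignment fixture with the fingertips only: first push it flat up against the dark back rail while it is still out in the open middle of the rail, then slide it along the rail into the corner pocket at the green end stop (not the black one) until it sits fully home, flush against both the rail and the green stop, and leave it there. Never lift, pick up or tip the chip, and do not disturb the other things on the bench.

Things in the scene. Friction and masses are not known exactly. Their poses are not given: they have to be found in the camera images.
- fixture: Fixed grey alignment fixture. Origin on the bench (z = 0); x points from its open front to the back rail, y along the rail, z up. Flat bed from x = -65 to +51 mm, y = -143 to +143 mm, its top 8 mm above the bench. A dark rail runs along the whole back edge; end stops, one green, one black, close its two ends, inner faces at y = +125 and -125 mm.
- rail_face (a point): Middle of the front face of the back rail, at bed height (fixture x = +35, y = 0, z = 8 mm; axes of the fixture). The face is upright and straight along y; the rail is 16 mm thick and 14 mm high above the bed.
- lip_left (a point): Dark lip in front of the corner at fixture +y: 10 mm thick, 8 mm high above the bed, from y = 95 to 125 mm; this point is the middle of its inner face at bed height, 40 mm from the rail (fixture x = -5, y = 110 mm). Flared lead-in to about y = 84, x = -20 mm. Lip and rail form a 40 mm wide channel, the pocket, entered only along the rail.
- lip_right (a point): The same for the mirrored lip in front of the corner at fixture -y (x = -5, y = -110 mm).
- green_stop: Fixed green end stop, 48 (x) x 16 (y) x 14 mm high, on the bed at either end of the rail (fixture y = +133 or -133 mm, varies). Axes as the fixture's. Origin at bed height, mid-thickness, on the line that the centre of a chip touching the rail runs along (fixture x = +17 mm). A chip fully home has its centre 40 mm from it, along the rail towards the fixture's middle.
- black_stop: Fixed black end stop of the same shape at the other end of the rail; same kind of origin. Not the one to use.
- chip: Loose white flow chip: a flat block 36 (own x) x 64 (own y, long) x 14 mm high (z), with two orange ports, 8 mm in diameter and 6 mm high, on its top at own (-6, -24) and (+6, +24) mm. Origin at the centre of its underside. About 80 g. Starts on the bed, some 10 to 45 mm off the rail, up to 0.35 rad askew. Either way round is good.
- chip_center (a point): Centre of the chip's block, 7 mm above its underside; axes are those of the chip.
- timer: white bench timer, 62 x 62 x 19 mm, lying flat left of the fixture; bystander, leave alone.
- conical_2: conical tube with orange cap, 112 mm long, 21 mm thick, lying on the left; bystander, leave alone.
- marker_1: black marker pen, 131 mm long, 14 mm thick, lying on the right; bystander, leave alone.
- microtube_2: small tube with pink cap, 43 mm long, lying right of and behind the fixture; bystander, leave alone.
- petri_1: petri dish with pink filling, 91 mm across, 16 mm high, behind the fixture; bystander, leave alone.
- microtube_1: small tube with green cap, 43 mm long, lying to the left of the fixture near the bench's front edge; bystander, leave alone.
Things that resemble listed ones, but are neither listed nor needed, are in the scene too. What is meant by the chip is not blue, pink or turquoise, and is the larger of those in its own colour.

How it is judged:
By the outcome, as a careful person would: the job done as asked, in the order asked, and still so for the second after the job is handed in, with the robot touching nothing.
It also fails if it takes over 42 s, if anything falls off the work surface, if the arm or the gripper's body presses on something with over 40 N, if the wrist force passes 120 N, or if a joint passes its speed limit or range.

## Working session

There is one attempt and no reset: what is moved stays moved. The work goes in short steps, Python scripts to look and compute and a shell command to move; the robot and the scene stay as the last step left them, time stands still between calls to the robot, and variables do not carry over. Pictures are saved under pics/ and viewed, at most 10 in all, crops included, and the job is handed in when it is done.

```bash
mkdir -p pics; ls
cat > h.py <<'E'
import numpy as np, cv2
from plant import *
def ray(cam,px):
    c=camera_info(cam);T=np.array(c["T"])
    d=np.array([(px[0]-c["cx"])/c["fx"],-(px[1]-c["cy"])/c["fy"],-1.0])
    return T[:3,3],T[:3,:3]@d
def onz(cam,px,z):
    o,d=ray(cam,px); return o+d*(z-o[2])/d[2]
def proj(cam,p):
    c=camera_info(cam);T=np.array(c["T"])
    q=T[:3,:3].T@(np.asarray(p)-T[:3,3]); return c["cx"]+c["fx"]*q[0]/-q[2], c["cy"]-c["fy"]*q[1]/-q[2]
E
python3 - <<'E'
from h import *
for n in("top","side"):
    im,d=grab_frame(n); cv2.imwrite(f"pics/{n}0.png",im); c=camera_info(n); print(n,{k:np.round(v,3).tolist() if not isinstance(v,str) else v for k,v in c.items()})
    for t in("fixture","rail_face","lip_left","lip_right","green_stop","black_stop","chip","chip_center"):
        print(t,[(np.round(r["position"],1).tolist(),round(r["conf"],2)) for r in pinpoint(n,t)[:4]])
    print([(r["box"],round(r["conf"],2)) for r in spot_in(n,"chip")])
print(state())
E
```

```text
pics
top {'fx': 473.962, 'fy': 473.962, 'cx': 279.964, 'cy': 207.384, 'T': [[-0.001, 0.996, -0.089, 0.428], [-1.0, -0.002, -0.001, 0.051], [-0.001, 0.089, 0.996, 1.235], [0.0, 0.0, 0.0, 1.0]]}
fixture [([291.1, 216.2], 0.95)]
rail_face [([292.3, 202.8], 0.94)]
lip_left [([252.1, 219.7], 0.82)]
lip_right [([340.2, 217.4], 0.64)]
green_stop [([349.0, 209.2], 0.43)]
black_stop [([242.8, 215.7], 0.67)]
chip [([291.2, 226.0], 0.91), ([338.5, 273.2], 0.74), ([382.0, 227.9], 0.62), ([428.0, 271.2], 0.58)]
chip_center [([293.4, 223.7], 0.91), ([379.3, 226.5], 0.76), ([336.2, 269.4], 0.71), ([211.1, 245.0], 0.63)]
[([197.2, 232.4, 28.2, 27.8], 0.92), ([279.3, 214.8, 26.4, 21.1], 0.86), ([369.4, 217.4, 23.1, 24.0], 0.83), ([329.2, 263.0, 12.9, 15.2], 0.65), ([261.2, 262.2, 16.6, 4.6], 0.57)]
side {'fx': 381.473, 'fy': 381.473, 'cx': 284.212, 'cy': 208.007, 'T': [[0.969, 0.133, -0.208, 0.289], [-0.247, 0.588, -0.771, -0.824], [0.019, 0.798, 0.602, 0.721], [0.0, 0.0, 0.0, 1.0]]}
fixture [([285.8, 224.4], 0.97)]
rail_face [([296.9, 218.9], 0.78)]
lip_left [([273.1, 201.0], 0.59), ([273.4, 225.0],
[... 570 characters left out ...]
175e+00,  5.26920079e-02,  1.61289937e+00, -1.60586502e-05,
        1.47598067e+00, -1.19065360e-01]), 'joint_vel': array([-1.41683455e-03,  1.24902731e-04,  2.04212484e-03,  5.31228515e-05,
       -7.94700789e-04,  7.25574223e-04]), 'joint_efforts': array([-8.45888353e-04, -3.93691206e+01, -3.70475686e+01, -2.50039675e-04,
        4.28065978e-04,  2.92102879e-05]), 'tool_pos': array([ 0.22645953, -0.58251528,  0.23130891]), 'tool_rot': array([ 1.08076037e-05,  9.82857850e-01,  1.84364981e-01, -7.29265709e-06]), 'contact_force': array([-0.07252952, -0.18954846,  0.27410869]), 'ft_torque': array([ 0.00735657,  0.0163697 , -0.03119494]), 'grasp_force': 0.0, 'gripper_width': 0.9939998534799153}
```

Run:
```python
import cv2
a=cv2.imread("pics/top0.png");cv2.imwrite("pics/topc.png",cv2.resize(a[140:310,170:450],(800,486),interpolation=cv2.INTER_CUBIC))
a=cv2.imread("pics/side0.png");cv2.imwrite("pics/sidec.png",cv2.resize(a[160:310,190:390],(800,600),interpolation=cv2.INTER_CUBIC))
```

```text
(no output)
```

View pics/topc.png

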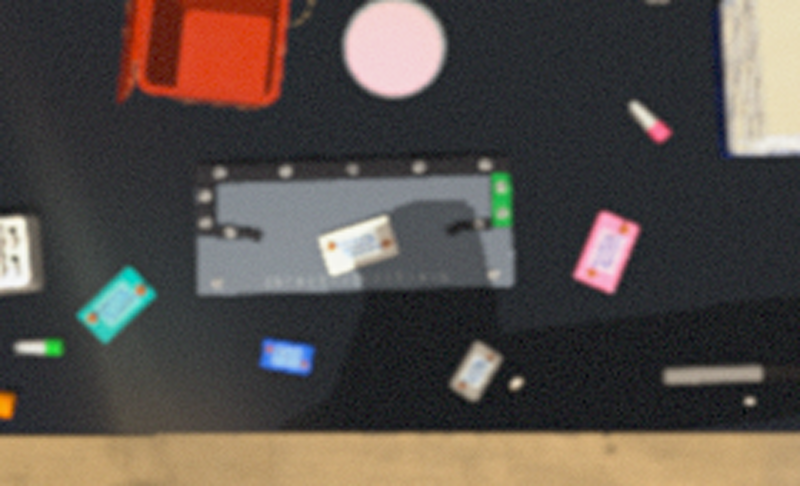

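View pics/sidec.png

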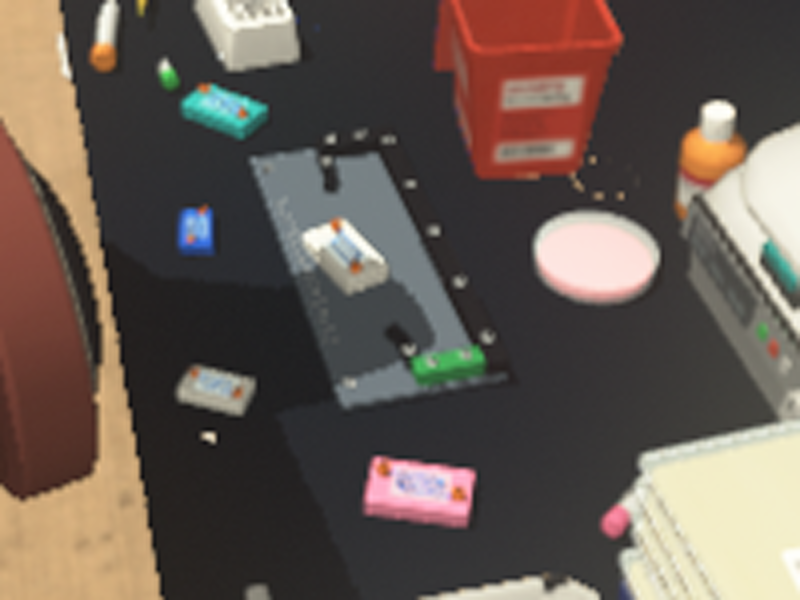

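View pics/top0.png

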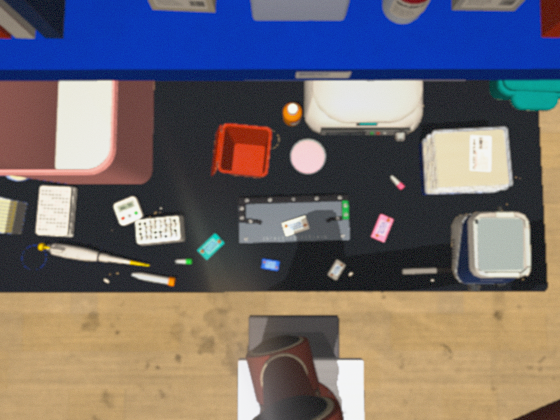

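Candidates for the chip, in top-picture pixels:
- White on the fixture (294,226).
- Smaller grey-white on the bench (337,270).
- Pink (382,228).
- Turquoise (210,245).
- Blue (270,265).

By the description I choose the white one at (294,226); the crop shows it is larger than the other whitish one. The green stop is on the right (347,210), at the -y end.

```bash
cat > meas.py <<'E'
from h import *
from scipy.optimize import least_squares
def sub(v,thr):  # first subpixel crossing
    s=np.sign(v-thr); i=np.where(s[:-1]*s[1:]<0)[0]
    return i+(thr-v[i])/(v[i+1]-v[i])
def edges(im):
    g=cv2.cvtColor(im,cv2.COLOR_BGR2GRAY).astype(float); out=[]
    for c in list(range(250,282,2))+list(range(306,318,2)):   # rail front (bed bright below dark rail)
        v=g[198:212,c]; k=np.argmax(np.diff(v)); 
        d=np.diff(v)[max(0,k-1):k+2]; r=198+max(0,k-1)+np.sum((np.arange(len(d))+.5)*d)/d.sum(); out.append((c,r,'rail'))
    for c in range(246,292,2):
        v=g[233:250,c]; d=-np.diff(v); k=np.argmax(d); d=d[max(0,k-1):k+2]; out.append((c,233+max(0,k-1)+np.sum((np.arange(len(d))+.5)*d)/d.sum(),'front'))
    for r in range(226,240,2):
        v=g[r,230:247]; d=np.diff(v); k=np.argmax(d); d=d[max(0,k-1):k+2]; out.append((230+max(0,k-1)+np.sum((np.arange(len(d))+.5)*d)/d.sum(),r,'left'))
    for r in range(222,238,2):
        v=g[r,342:358]; d=-np.diff(v); k=np.argmax(d); d=d[max(0,k-1):k+2]; out.append((342+max(0,k-1)+np.sum((np.arange(len(d))+.5)*d)/d.sum(),r,'right'))
    return out
def fixture(im):
    W=[(onz("top",(c,r),.008)[:2],k) for c,r,k in edges(im)]
    ref={'rail':(0,.035),'front':(0,-.065),'left':(1,.143),'right':(1,-.143)}
    def res(p):
        R=np.array([[np.cos(p[2]),-np.sin(p[2])],[np.sin(p[2]),np.cos(p[2])]])
        return [((w-p[:2])@R)[ref[k][0]]-ref[k][1] for w,k in W]
    s=least_squares(res,[.43,.03,0],loss='soft_l1',f_scale=.001)
    r=np.array(s.fun) ; r=np.array(res(s.x))
    for k in ref: print(k,np.round(1e3*np.median([x for x,w in zip(r,W) if w[1]==k]),2),'mm')
    return s.x
def chip(im,box):
    x0,y0,x1,y1=box; s=im[y0:y1,x0:x1].astype(float); bright=(s.max(2)>165).astype(np.uint8)
    n,l,st,_=cv2.connectedComponentsWithStats(bright); i=1+np.argmax(st[1:,4])
    m=(l==i).astype(np.uint8); cs,_=cv2.findContours(m,cv2.RETR_EXTERNAL,cv2.CHAIN_APPROX_NONE)
    full=cv2.drawContours(np.zeros_like(m),cs,-1,1,-1); yy,xx=np.nonzero(full)
    P=np.array([onz("top",(x+x0,y+y0),.022)[:2] for x,y in zip(xx,yy)])
    c=P.mean(0); w,v=np.linalg.eigh(np.cov(P.T)); a=v[:,1]; a=a*np.sign(a[1])
    return c,np.arctan2(-a[0],a[1]),np.sqrt(12*w)
def tofix(f,p):
    R=np.array([[np.cos(f[2]),-np.sin(f[2])],[np.sin(f[2]),np.cos(f[2])]]); return (np.asarray(p)-f[:2])@R
def fromfix(f,p):
    R=np.array([[np.cos(f[2]),-np.sin(f[2])],[np.sin(f[2]),np.cos(f[2])]]); return R@np.asarray(p)+f[:2]
E
python3 - <<'E'
from meas import *
im=cv2.imread("pics/top0.png"); f=fixture(im); print("fix",f); np.save("fix.npy",f)
c,a,s=chip(im,(272,208,316,244)); print("chip",c,"yaw",a,s,"in fix mm",tofix(f,c)*1e3,"rel yaw",a-f[2])
for t,p,z in(("fixture",(291.1,216.2),0),("rail_face",(292.3,202.8),.008),("green",(349,209.2),.008)): print(t,tofix(f,onz("top",p,z)[:2])*1e3)
for p in((285.8,224.4),):print(tofix(f,onz("side",p,0)[:2])*1e3)
print(tofix(f,onz("side",(303.3,253.4),.008)[:2])*1e3)
E
```

```text
rail 0.33 mm
front -0.57 mm
left 0.61 mm
right -0.51 mm
fix [0.51623563 0.01722135 0.03331612]
chip [0.49021405 0.01706573] yaw 0.4323730122835036 [0.03703894 0.06435085] in fix mm [-26.01232601   0.71124427] rel yaw 0.39905689446100984
fixture [-0.37227281  5.73430767]
rail_face [33.86460622  1.52891515]
green [  12.04282995 -145.01411899]
[6.54318366 2.616683  ]
[  14.60720913 -136.08970965]
```

Run:
```python
import cv2
a=cv2.imread("pics/top0.png");cv2.imwrite("pics/chipcrop.png",cv2.resize(a[190:285,260:365],(660,597),interpolation=cv2.INTER_CUBIC))
```

```text
(no output)
```

View pics/chipcrop.png

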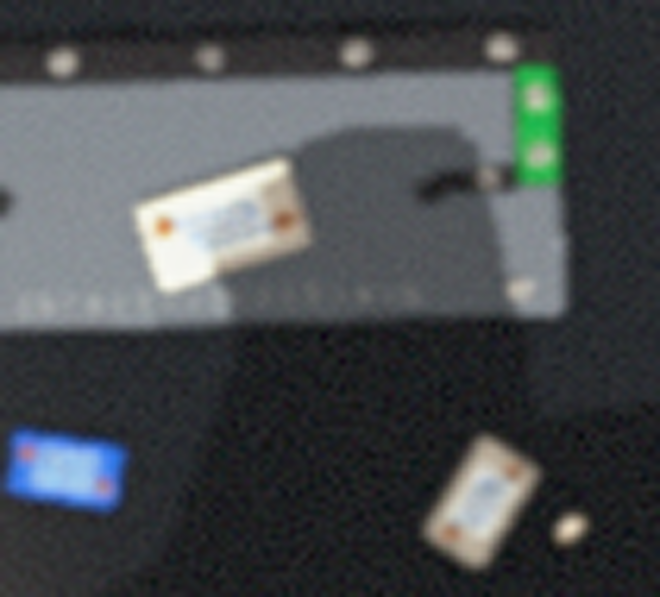

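The crop confirms a white chip with two orange ports (pixels about 286,226 and 305,225). It is larger than the grey-white one and partly in shadow. Next I approach in front of it.

```bash
python3 -m handwheel '[[[0,0.02,0,0,0,0],[0,0.033,0,0,0,0],[0,0.033,0,0,0,0],[0,0.033,0,0,0,0],[0,0.033,0,0,0,0],[0,0.033,0,0,0,0],[0.015,0.033,0,0,0,-4],[0.016,0.033,0,0,0,-4],[0.016,0.033,0,0,0,-4],[0.016,0.033,0,0,0,-4],[0.016,0.033,0,0,0,-3.3],[0.016,0.033,0,0,0,0],[0.016,0.033,0,0,0,0],[0.016,0.033,0,0,0,0],[0.016,0.033,0,0,0,0],[0.016,0.033,0,0,0,0],[0.016,0.033,0,0,0,0],[0.016,0.033,0,0,0,0],[0.016,0.02,0,0,0,0],[0.02,0.01,0,0,0,0]]]' 0.3; python3 -c "
from plant import *; import numpy as np; s=state(); print(s['tool_pos'],s['tool_rot'],s['gripper_width'])"
```

```text
time: 2.67
tool_pos: [0.4537, 0.0314, 0.2315]
tool_rot: [-0.0, 1.0, 0.019, 0.0]
contact_force: [-0.3, -1.3, -0.7]
gripper_width: 0.297
grasp_force: 0.0
[0.45374031 0.03135672 0.23154684] [-2.59593128e-04  9.99822020e-01  1.88613407e-02  3.31358372e-04] 0.29694158057791276
```

```bash
python3 -m handwheel '[[[-0.019,-0.016,0,0,0,-0.25],[0,0,-0.03,0,0,0],[0,0,-0.04,0,0,0],[0,0,-0.04,0,0,0],[0,0,-0.04,0,0,0],[0,0,-0.035,0,0,0],[0,0,-0.02,0,0,0],[0,0,-0.01,0,0,0],[0,0,-0.004,0,0,0],[0,0,0,0,0,0]]]' 0.3
python3 - <<'E'
from meas import *
f=np.load("fix.npy"); im,d=grab_frame("side"); s=state(); print(s["tool_pos"],tofix(f,s["tool_pos"][:2])*1e3)
cv2.imwrite("pics/side1.png",cv2.resize(im[160:310,190:390],(800,600),interpolation=cv2.INTER_CUBIC))
E
```

```text
time: 3.5
tool_pos: [0.4346, 0.0125, 0.0124]
tool_rot: [-0.0, 1.0, 0.015, -0.0]
contact_force: [0.6, 0.0, 1.6]
gripper_width: 0.299
grasp_force: 0.0
[0.43561613 0.012333   0.0135099 ] [-80.73758546  -2.20020879]
```

View pics/side1.png

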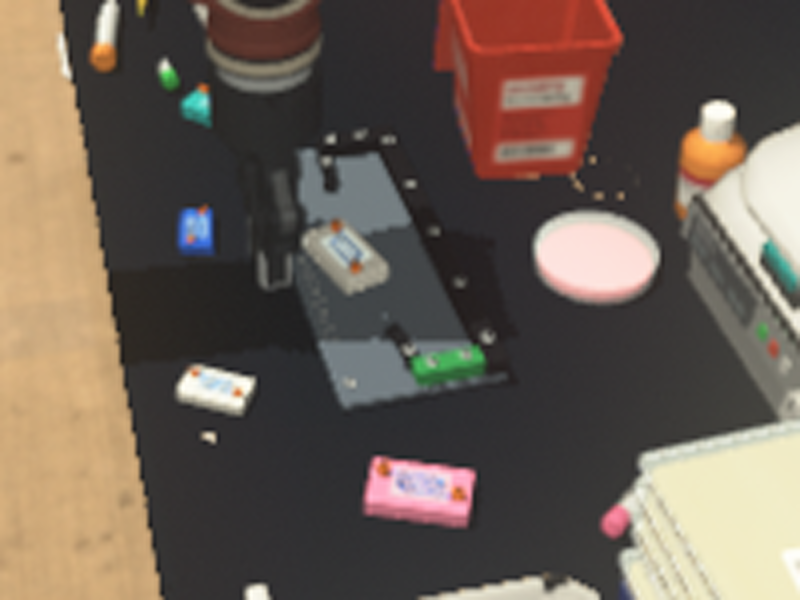

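```bash
python3 -m handwheel '[[[0.004,0.003,0,0,0,0],[0.004,0.00013,0,0,0,0],[0.004,0.00013,0,0,0,0],[0.004,0.00013,0,0,0,0],[0.004,0.00013,0,0,0,0],[0.004,0.00013,0,0,0,0],[0.004,0.00013,0,0,0,0],[0.004,0.00013,0,0,0,0],[0.004,0.00013,0,0,0,0],[0.004,0.00013,0,0,0,0],[0.004,0.00013,0,0,0,0],[0.004,0.00013,0,0,0,0],[0.004,0.00013,0,0,0,0],[0,0,0,0,0,0]]]' 0.3
python3 - <<'E'
from meas import *
f=np.load("fix.npy"); im,d=grab_frame("side"); s=state(); print(s["tool_pos"],tofix(f,s["tool_pos"][:2])*1e3,s["contact_force"])
cv2.imwrite("pics/side2.png",cv2.resize(im[180:280,230:350],(720,600),interpolation=cv2.INTER_CUBIC))
E
```

```text
time: 4.72
tool_pos: [0.4874, 0.017, 0.0125]
tool_rot: [0.0, 1.0, 0.015, 0.0]
contact_force: [-0.5, 0.5, -0.3]
gripper_width: 0.297
grasp_force: 0.0
[0.48709284 0.01699659 0.01250177] [-29.13410255   0.746109  ] [-0.30121425  0.2134501   0.68548402]
```

View pics/side2.png

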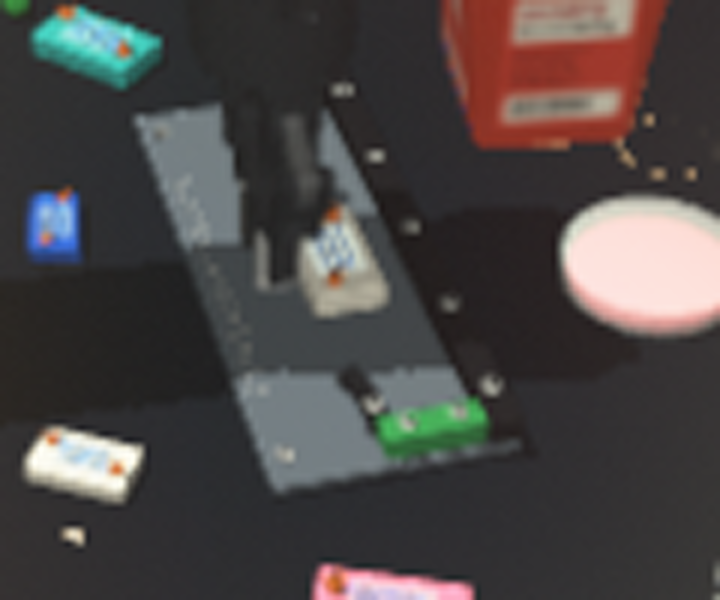

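The picture shows the chip squared up against the fingers (about pixel 287,224 in the side view), still short of the rail. I keep pushing.

```bash
python3 -m handwheel '[[[0.002,0.00007,0,0,0,0],[0.002,0.00007,0,0,0,0],[0.002,0.00007,0,0,0,0],[0.002,0.00007,0,0,0,0],[0.002,0.00007,0,0,0,0],[0.002,0.00007,0,0,0,0],[0.001,0.00003,0,0,0,0],[0.001,0.00003,0,0,0,0],[0,0,0,0,0,0]]]' 0.3
python3 -m handwheel '[[[0.001,0.00003,0,0,0,0],[0.001,0.00003,0,0,0,0],[0,0,0,0,0,0]]]' 0.3
```

```text
time: 5.52
tool_pos: [0.5007, 0.0175, 0.0123]
tool_rot: [-0.0, 1.0, 0.015, 0.0]
contact_force: [-0.3, 1.0, -0.9]
gripper_width: 0.301
grasp_force: 0.0
time: 5.77
tool_pos: [0.5027, 0.0176, 0.0124]
tool_rot: [-0.0, 1.0, 0.015, 0.0]
contact_force: [0.1, -0.1, -0.6]
gripper_width: 0.3
grasp_force: 0.0
```

```bash
for i in 1 2; do python3 -m handwheel '[[[0.001,0.00003,0,0,0,0],[0.001,0.00003,0,0,0,0],[0,0,0,0,0,0]]]' 0.3 | grep -E "tool_pos|force"; done
python3 - <<'E'
from meas import *
f=np.load("fix.npy"); im,d=grab_frame("top"); print(tofix(f,state()["tool_pos"][:2])*1e3,state()["contact_force"])
cv2.imwrite("pics/top3.png",cv2.resize(im[180:270,230:360],(800,554),interpolation=cv2.INTER_CUBIC))
E
```

```text
tool_pos: [0.5038, 0.0177, 0.0122]
contact_force: [-3.8, 0.3, 2.9]
grasp_force: 2.2
tool_pos: [0.5039, 0.0177, 0.0119]
contact_force: [-11.4, -1.9, 9.5]
grasp_force: 5.7
[-12.32429838   0.86641523] [-11.48470961  -0.07355601   8.83457593]
```

View pics/top3.png

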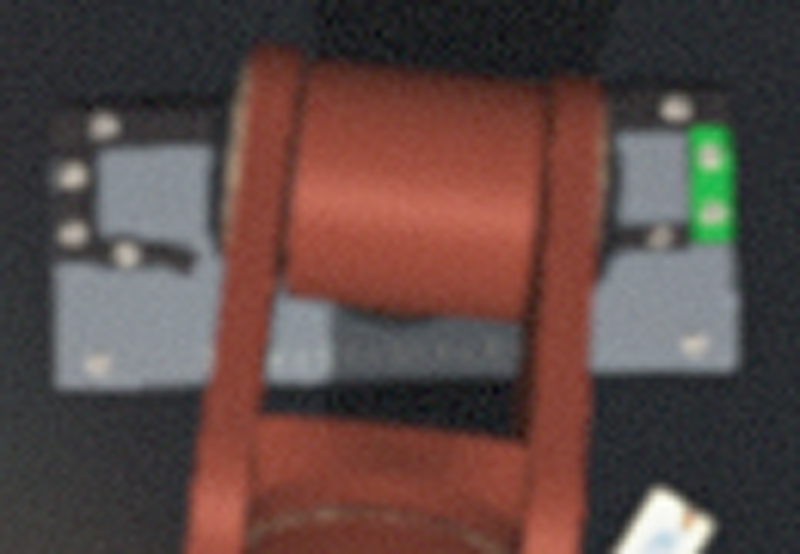

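The chip meets the rail at the predicted place: TCP at fixture x -12.3 mm, 11 N. The top view only shows the arm covering it. Next I back off, lift, and go round to its +y end with the fingers shut.

```bash
python3 -m handwheel '[[[-0.001,0,0,0,0,0],[-0.003,0,0,0,0,0],[-0.006,0,0,0,0,0],[-0.009,0,0,0,0,0],[0,0,0.01,0,0,0],[0,0,0.02,0,0,0],[0,0,0.02,0,0,0],[0,0,0,0,0,0]]]' 0.3 | grep -E "time|tool_pos|force"; python3 -m handwheel '[[[0,0.015,0,0,0,0],[0.01,0.02,0,0,0,0],[0.016,0.02,0,0,0,0],[0.016,0.005,0,0,0,0],[0.004,0,0,0,0,0],[0,0,0,0,0,0],[0,0,0,0,0,0]]]' 0
python3 - <<'E'
from meas import *
f=np.load("fix.npy"); im,d=grab_frame("side"); p=state()["tool_pos"]; print(p,tofix(f,p[:2])*1e3,state()["gripper_width"])
cv2.imwrite("pics/side4.png",cv2.resize(im[180:280,230:350],(720,600),interpolation=cv2.INTER_CUBIC))
E
```

```text
time: 6.98
tool_pos: [0.4908, 0.0174, 0.0674]
contact_force: [-0.1, 0.2, 0.3]
grasp_force: 0.0
time: 7.57
tool_pos: [0.5329, 0.0774, 0.062]
tool_rot: [0.0, 1.0, 0.015, -0.0]
contact_force: [0.2, -0.2, -0.7]
gripper_width: -0.0
grasp_force: 0.0
[0.53265185 0.07725674 0.0619042 ] [18.4068914 59.4552526] 0.0024577746040619517
```

View pics/side4.png

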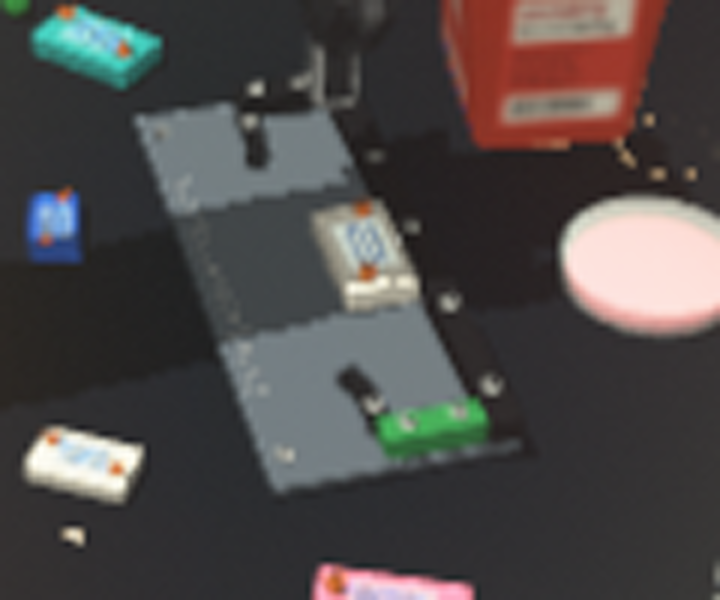

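The picture shows the chip flat along the rail, its ends at about side pixels (282,215) and (287,228), with the shut fingers raised beyond its +y end. I check that end's position before lowering.

```bash
python3 - <<'E'
from meas import *
f=np.load("fix.npy")
for c in((312,212),(345,283),(418,275),(372,203)):
    print(c,tofix(f,onz("side",(230+c[0]/6,180+c[1]/6),.022)[:2])*1e3)
E
python3 -m handwheel '[[[0,0.002,-0.01,0,0,0],[0,0,-0.02,0,0,0],[0,0,-0.014,0,0,0],[0,0,-0.004,0,0,0],[0,0,0,0,0,0]]]' 0
```

```text
(312, 212) [-0.43983001 20.58676957]
(345, 283) [ -0.2517054  -36.01134999]
(418, 275) [ 35.22975804 -39.25826333]
(372, 203) [30.43168673 19.94745561]
time: 8.03
tool_pos: [0.5313, 0.0794, 0.0121]
tool_rot: [-0.0, 1.0, 0.015, -0.002]
contact_force: [-0.7, 0.2, 0.7]
gripper_width: 0.004
grasp_force: 0.0
```

```bash
python3 -m handwheel '[[[0.0001,-0.003,0,0,0,0],[0.0001,-0.003,0,0,0,0],[0.0001,-0.003,0,0,0,0],[0.0001,-0.003,0,0,0,0],[0.0001,-0.003,0,0,0,0],[0.0001,-0.003,0,0,0,0],[0.0001,-0.003,0,0,0,0],[0.0001,-0.003,0,0,0,0],[0.0001,-0.003,0,0,0,0],[0.0001,-0.003,0,0,0,0],[0.0001,-0.003,0,0,0,0],[0.0001,-0.003,0,0,0,0],[0.0001,-0.003,0,0,0,0],[0.0001,-0.003,0,0,0,0],[0.0001,-0.003,0,0,0,0],[0.0001,-0.003,0,0,0,0],[0.0001,-0.003,0,0,0,0],[0.0001,-0.003,0,0,0,0],[0.0001,-0.003,0,0,0,0],[0.0001,-0.003,0,0,0,0]]]' 0
python3 - <<'E'
from meas import *
f=np.load("fix.npy"); im,d=grab_frame("side"); p=state()["tool_pos"]; print(p,tofix(f,p[:2])*1e3,state()["contact_force"])
cv2.imwrite("pics/side5.png",cv2.resize(im[180:280,230:350],(720,600),interpolation=cv2.INTER_CUBIC))
E
```

```text
time: 9.7
tool_pos: [0.5354, 0.0195, 0.0143]
tool_rot: [-0.0, 1.0, 0.015, -0.0]
contact_force: [-0.2, 1.6, 0.2]
gripper_width: 0.003
grasp_force: 0.6
[0.53542493 0.01901798 0.01425543] [19.23849902  1.15643796] [-0.52242114  0.21829164  0.94760032]
```

View pics/side5.png

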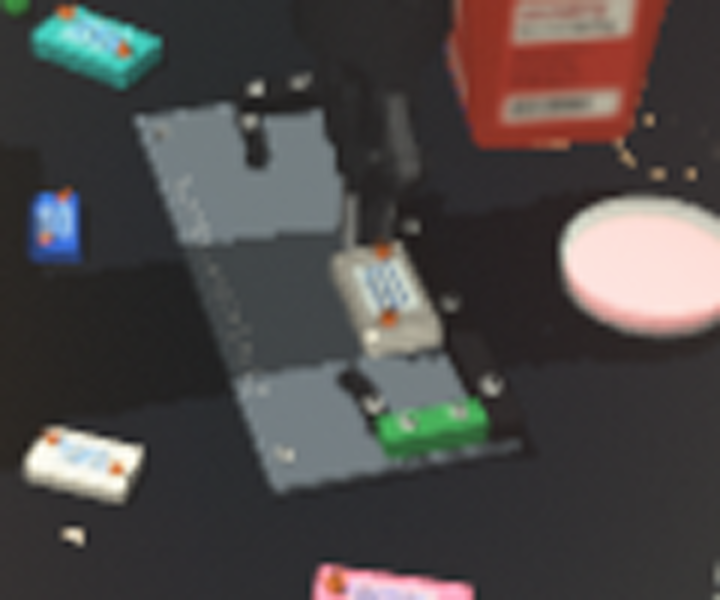

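The picture shows the chip still flush along the rail, its front corner at about side pixel (291,239), sliding towards the green stop and still outside the lip.

```bash
python3 -m handwheel '[[[0,-0.003,0,0,0,0],[0,-0.003,0,0,0,0],[0,-0.003,0,0,0,0],[0.0001,-0.003,0,0,0,0],[0.0001,-0.003,0,0,0,0],[0.0001,-0.003,0,0,0,0],[0.0001,-0.003,0,0,0,0],[0.0001,-0.003,0,0,0,0],[0.0001,-0.003,0,0,0,0],[0.0001,-0.003,0,0,0,0],[0.0001,-0.003,0,0,0,0],[0.0001,-0.003,0,0,0,0],[0,0,0,0,0,0]]]' 0
python3 - <<'E'
from meas import *
f=np.load("fix.npy"); im,d=grab_frame("side"); p=state()["tool_pos"]; print(p,tofix(f,p[:2])*1e3,state()["contact_force"])
cv2.imwrite("pics/side6.png",im)
for r in pinpoint("side","chip_center")[:5]: print(r["conf"],tofix(f,onz("side",r["position"],.015)[:2])*1e3)
E
```

```text
time: 10.83
tool_pos: [0.5364, -0.0169, 0.0143]
tool_rot: [0.0, 1.0, 0.015, 0.0]
contact_force: [-0.3, -0.4, 1.2]
gripper_width: 0.001
grasp_force: 0.0
[ 0.53639468 -0.01667782  0.0142943 ] [ 19.01868227 -34.55185725] [0.53936217 0.28884379 0.05733657]
0.85 [ -46.68120847 -242.70571044]
0.67 [-71.44967729 213.24716726]
0.64 [ 10.73684459 -72.34830227]
0.6 [-123.08058264   45.96548452]
```

```bash
python3 -m handwheel '[[[0,-0.002,0,0,0,0],[0.0001,-0.002,0,0,0,0],[0,-0.001,0,0,0,0],[0.0001,-0.001,0,0,0,0],[0,0,0,0,0,0]]]' 0|grep -E "tool_pos|force"; for i in 1 2 ; do python3 -m handwheel '[[[0.0001,-0.001,0,0,0,0],[0,-0.001,0,0,0,0],[0,0,0,0,0,0]]]' 0|grep -E "time|tool_pos|force"; done
```

```text
tool_pos: [0.5366, -0.0224, 0.0143]
contact_force: [0.6, -0.3, -0.3]
grasp_force: 0.1
time: 11.6
tool_pos: [0.5367, -0.0244, 0.0143]
contact_force: [0.6, 1.0, 0.4]
grasp_force: 0.1
time: 11.85
tool_pos: [0.5368, -0.0264, 0.0143]
contact_force: [0.2, 0.4, 0.2]
grasp_force: 0.1
```

```bash
for i in 1 2 ; do python3 -m handwheel '[[[0.0001,-0.001,0,0,0,0],[0,-0.001,0,0,0,0],[0,0,0,0,0,0]]]' 0|grep -E "time|tool_pos|force"; done
```

```text
time: 12.1
tool_pos: [0.5368, -0.0284, 0.0143]
contact_force: [-0.4, 0.7, -0.9]
grasp_force: 0.2
time: 12.35
tool_pos: [0.5369, -0.0304, 0.0143]
contact_force: [-0.4, 1.2, 0.6]
grasp_force: 0.3
```

```bash
for i in 1 2 ; do python3 -m handwheel '[[[0.0001,-0.001,0,0,0,0],[0,-0.001,0,0,0,0],[0,0,0,0,0,0]]]' 0|grep -E "time|tool_pos|force"; done
```

```text
time: 12.6
tool_pos: [0.5369, -0.032, 0.0142]
contact_force: [-1.3, 2.3, -0.2]
grasp_force: 1.2
time: 12.85
tool_pos: [0.5369, -0.0324, 0.0142]
contact_force: [-0.1, 9.1, 1.8]
grasp_force: 4.4
```

```bash
python3 -m handwheel '[[[0,0.001,0,0,0,0],[0,0.003,0,0,0,0],[0,0.006,0,0,0,0],[0,0.01,0,0,0,0],[0,0.005,0.01,0,0,0],[0,0,0.03,0,0,0],[0,0.03,0.03,0,0,0],[-0.01,0.035,0.02,0,0,0],[-0.01,0.035,0.01,0,0,0],[-0.01,0.035,0,0,0,0],[-0.01,0.035,0,0,0,0],[-0.01,0.03,0,0,0,0],[0,0,0,0,0,0]]]' 0
python3 - <<'E'
from meas import *
f=np.load("fix.npy"); im,d=grab_frame("top"); ims,_=grab_frame("side")
cv2.imwrite("pics/top7.png",im); cv2.imwrite("pics/side7.png",ims)
a=cv2.resize(im[185:255,290:370],(400,350),interpolation=cv2.INTER_CUBIC)
b=cv2.resize(ims[205:275,260:340],(400,350),interpolation=cv2.INTER_CUBIC)
# home chip outline at z=22mm drawn on copies below
A,B=a.copy(),b.copy()
for I,cam,o in((A,"top",(290,185)),(B,"side",(260,205))):
    q=[proj(cam,[*fromfix(f,p),.022]) for p in((-.001,-.125),(.035,-.125),(.035,-.061),(-.001,-.061))]
    cv2.polylines(I,[np.int32([((x-o[0]+.5)*5,(y-o[1]+.5)*5) for x,y in q])],True,(0,0,255),1)
cv2.imwrite("pics/final.png",cv2.resize(np.vstack([np.hstack([a,b]),np.hstack([A,B])]),(680,595)))
for c in("top","side"):
    for r in pinpoint(c,"chip_center")[:5]: print(c,r["conf"],tofix(f,onz(c,r["position"],.015)[:2])*1e3)
c,a,s=chip(im,(305,200,347,225)); print("chip in fix",tofix(f,c)*1e3,"rel yaw",a-f[2],s)
E
```

```text
time: 13.93
tool_pos: [0.4855, 0.1948, 0.1148]
tool_rot: [-0.001, 1.0, 0.018, 0.0]
contact_force: [1.3, -0.2, -0.6]
gripper_width: 0.006
grasp_force: 0.0
top 0.94 [ 13.4742767  -94.18667777]
top 0.66 [ -38.62424488 -217.30523558]
top 0.58 [-117.83637788   65.41321194]
top 0.53 [-140.80822106  -98.87842387]
top 0.5 [-80.83440618 213.46858817]
side 0.67 [ -47.37525724 -235.91075744]
side 0.67 [-125.93072428   32.66642681]
side 0.63 [-141.55440837 -125.66147296]
side 0.59 [-61.95008962 226.3661107 ]
side 0.46 [ 12.23377962 -87.89982351]
chip in fix [ 14.91569986 -98.05698571] rel yaw -0.06111666035896994 [0.03993222 0.07949728]
```

View pics/final.png

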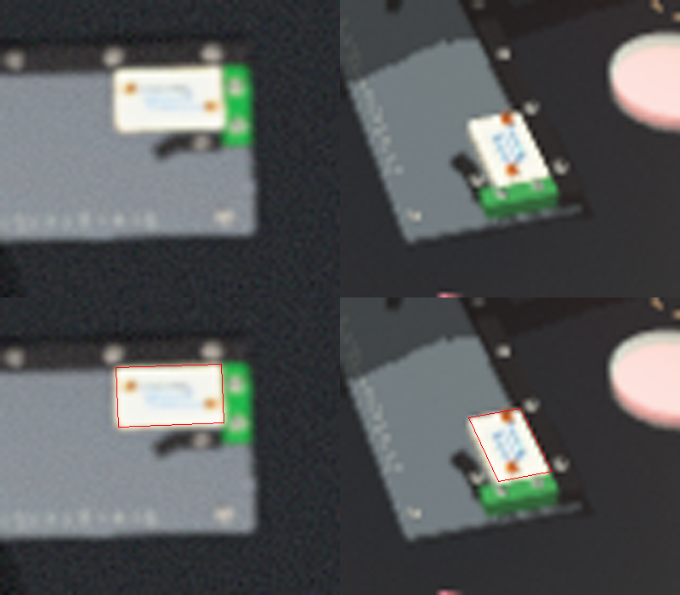

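The picture shows the chip in the pocket, touching the green stop (top pixels about 313–334, 200–215). I measure squareness and the gaps numerically before handing in.

Run:
```python
from meas import *
f=np.load("fix.npy"); im=cv2.imread("pics/top7.png"); s=im.astype(float).max(2)
print("cur fixture",fixture(im), "old",f)
def cross(v,t):
    i=np.where((v[:-1]-t)*(v[1:]-t)<0)[0]; return [j+(t-v[j])/(v[j+1]-v[j]) for j in i]
up=[];lo=[]
for c in range(319,332):
    v=s[194:222,c]; k=cross(v,150); up.append((c,194+k[0])); lo.append((c,194+k[-1])) if c<325 else None
for n,e in(("rail edge",up),("front edge",lo)):
    P=np.array([tofix(f,onz("top",p,.022)[:2]) for p in e])*1e3; m=np.polyfit(P[:,1],P[:,0],1); print(n,"x at -93:",np.polyval(m,-93),"slope",m[0],"resid",np.std(P[:,0]-np.polyval(m,P[:,1])), np.round(P[:,0],1))
L=np.array([tofix(f,onz("top",(305+cross(s[r,305:325],150)[0],r),.022)[:2]) for r in range(203,213)])*1e3; m=np.polyfit(L[:,0],L[:,1],1); print("left end y",np.median(L[:,1]),"slope",m[0])
sat=im.astype(float); R=sat[...,2]
E=np.array([tofix(f,onz("top",(325+cross(R[r,325:345],130)[0],r),.022)[:2]) for r in (203,204,205,206,207,209,210,211,212)])*1e3; m=np.polyfit(E[:,0],E[:,1],1);print("right end",np.round(E[:,1],1),"slope",m[0])
```

```text
rail 0.66 mm
front -0.52 mm
left 0.56 mm
right -0.53 mm
cur fixture [0.51586677 0.0171855  0.03116455] old [0.51623563 0.01722135 0.03331612]
rail edge x at -93: 35.19779721479562 slope 0.022029833833728626 resid 0.058157203772144596 [35.8 35.7 35.7 35.6 35.6 35.5 35.4 35.3 35.2 35.3 35.2 35.2 35.2]
front edge x at -93: -8.275584361262247 slope -0.18248498865399806 resid 4.092342049138198 [-15.4 -13.4  -7.5 -15.7  -5.5 -15.9]
left end y -53.04297132880919 slope -0.574280615454194Traceback (most recent call last):
  File "<stdin>", line 13, in <module>
IndexError: list index out of range
```

The rail-side edge shows about 0.02 rad of slope, so the chip may be slightly yawed, and there is time to mend it. I will press it gently to the rail beside the flare, then re-seat the end with an off-rail push.

```bash
python3 -m handwheel '[[[0,-0.02,0,0,0,0],[0,-0.035,0,0,0,0],[0,-0.035,0,0,0,0],[0,-0.035,0,0,0,0],[0,-0.035,0,0,0,0],[0,-0.035,0,0,0,0],[0,-0.03,0,0,0,0],[0,-0.02,0,0,0,0],[0,0,0,0,0,0],[0,0,0,0,0,0]]]' 0; python3 -c "
from meas import *
f=np.load('fix.npy'); p=state()['tool_pos']; t=fromfix(f,(-.030,-.067)); print('to go mm',(t-p[:2])*1e3,(p[2]-.0135)*1e3)"
```

```text
time: 14.97
tool_pos: [0.4871, -0.0566, 0.1139]
tool_rot: [-0.0, 1.0, 0.013, 0.0]
contact_force: [0.7, -0.2, -0.5]
gripper_width: -0.0
grasp_force: 0.0
to go mm [1.40694722 5.89501521] 100.42040586559975
```

```bash
python3 -m handwheel '[[[0.001,0.006,0,0,0,0.4],[0,0,-0.02,0,0,0],[0,0,-0.03,0,0,0],[0,0,-0.03,0,0,0],[0,0,-0.015,0,0,0],[0,0,-0.005,0,0,0],[0,0,0,0,0,0],[0.003,0.0001,0,0,0,0],[0.003,0.0001,0,0,0,0],[0.003,0.0001,0,0,0,0],[0.003,0.0001,0,0,0,0],[0.002,0.0001,0,0,0,0],[0,0,0,0,0,0]]]' 0; for i in 1 2; do python3 -m handwheel '[[[0.001,0,0,0,0,0],[0,0,0,0,0,0]]]' 0|grep -E "time|tool_pos|force";done
```

```text
time: 16.05
tool_pos: [0.5032, -0.0485, 0.0145]
tool_rot: [0.0, 1.0, 0.018, 0.001]
contact_force: [-0.7, 1.3, -0.5]
gripper_width: -0.002
grasp_force: 0.0
time: 16.22
tool_pos: [0.5032, -0.0484, 0.0138]
contact_force: [-0.2, 0.3, -0.0]
grasp_force: 0.0
time: 16.38
tool_pos: [0.5042, -0.0483, 0.0137]
contact_force: [0.1, 0.3, -0.4]
grasp_force: 0.0
```

```bash
for i in 1 2 3; do python3 -m handwheel '[[[0.001,0,0,0,0,0],[0,0,0,0,0,0]]]' 0|grep -E "time|tool_pos|contact";done
```

```text
time: 16.55
tool_pos: [0.5052, -0.0484, 0.0138]
contact_force: [0.1, -0.0, -0.6]
time: 16.72
tool_pos: [0.5058, -0.0483, 0.0136]
contact_force: [-2.5, -0.2, 1.7]
time: 16.88
tool_pos: [0.5058, -0.0483, 0.0136]
contact_force: [-5.9, -0.3, 4.4]
```

```bash
python3 -m handwheel '[[[0.001,0,0,0,0,0],[0,0,0,0,0,0]]]' 0|grep -E "contact"; python3 -m handwheel '[[[-0.003,0,0,0,0,0],[-0.005,0,0,0,0,0],[-0.007,0,0,0,0,0],[0,0,0.02,0,0,0],[0,0,0.025,0,0,0],[0,0.015,0.005,0,0,0],[0.01,0.011,0,0,0,0],[0.013,0,0,0,0,0],[0.01,0,0,0,0,0],[0,0,0,0,0,0],[0,0,0,0,0,0]]]' 0; python3 -c "
from meas import *
f=np.load('fix.npy'); p=state()['tool_pos']; t=fromfix(f,(.009,-.040)); print('to go mm',(t-p[:2])*1e3,(p[2]-.0135)*1e3)"
```

```text
contact_force: [-10.0, 1.1, 7.2]
time: 17.97
tool_pos: [0.5261, -0.0225, 0.0636]
tool_rot: [-0.0, 1.0, 0.018, -0.0]
contact_force: [-0.0, 0.5, 0.4]
gripper_width: 0.0
grasp_force: 0.0
to go mm [0.49864033 0.04003989] 50.059113106009775
```

```bash
python3 -m handwheel '[[[0.0005,0,-0.02,0,0,0],[0,0,-0.02,0,0,0],[0,0,-0.01,0,0,0],[0,0,0,0,0,0],[0,-0.003,0,0,0,0],[0,-0.003,0,0,0,0],[0,-0.002,0,0,0,0],[0,0,0,0,0,0]]]' 0|grep -E "time|tool_pos|contact"; for i in 1 2 3; do python3 -m handwheel '[[[0,-0.001,0,0,0,0],[0,0,0,0,0,0]]]' 0|grep -E "time|tool_pos|contact";done
```

```text
time: 18.63
tool_pos: [0.5277, -0.031, 0.0151]
contact_force: [-0.6, 0.5, -0.2]
time: 18.8
tool_pos: [0.5271, -0.0316, 0.0144]
contact_force: [-0.6, -0.3, -1.1]
time: 18.97
tool_pos: [0.5269, -0.0322, 0.014]
contact_force: [-0.7, 0.3, 0.8]
time: 19.13
tool_pos: [0.5269, -0.0324, 0.014]
contact_force: [1.0, 4.6, 2.4]
```

```bash
python3 -m handwheel '[[[0,-0.001,0,0,0,0],[0,-0.0005,0,0,0,0],[0,0,0,0,0,0],[0,0,0,0,0,0]]]' 0|grep -E "time|tool_pos|contact"; python3 -m handwheel '[[[0,0.001,0,0,0,0],[0,0.003,0,0,0,0],[0,0.006,0,0,0,0],[0,0.01,0,0,0,0],[0,0.005,0.01,0,0,0],[0,0,0.03,0,0,0],[0,0.03,0.03,0,0,0],[0,0.035,0.02,0,0,0],[-0.01,0.035,0.01,0,0,0],[-0.01,0.035,0,0,0,0],[-0.01,0.035,0,0,0,0],[-0.01,0.03,0,0,0,0],[0,0,0,0,0,0],[0,0,0,0,0,0]]]' 0
python3 - <<'E'
from meas import *
f=np.load("fix.npy"); im,d=grab_frame("top"); cv2.imwrite("pics/top8.png",im); old=cv2.imread("pics/top7.png")
def cross(v,t):
    i=np.where((v[:-1]-t)*(v[1:]-t)<0)[0]; return [j+(t-v[j])/(v[j+1]-v[j]) for j in i]
for n,I in(("before",old),("after",im)):
    s=I.astype(float).max(2)
    P=np.array([tofix(f,onz("top",(c,194+cross(s[194:222,c],150)[0]),.022)[:2]) for c in range(316,333)])*1e3
    print(n,"rail edge",np.polyfit(P[:,1],P[:,0],1)[0],np.round(P[:,0],1))
    # long axis from the two orange ports
    hsv=cv2.cvtColor(I,cv2.COLOR_BGR2HSV)[199:216,312:334]; w=((hsv[...,0]<20)*(hsv[...,1]>90)).astype(np.uint8)
    k,l,st,ct=cv2.connectedComponentsWithStats(w)
    ps=[tofix(f,onz("top",ct[i]+[312,199],.028)[:2])*1e3 for i in range(1,k) if st[i,4]>2]; print("ports",np.round(ps,1).tolist())
E
```

```text
time: 19.47
tool_pos: [0.5269, -0.0327, 0.014]
contact_force: [0.5, 10.0, 2.9]
time: 20.63
tool_pos: [0.486, 0.1911, 0.1138]
tool_rot: [0.0, 1.0, 0.02, 0.0]
contact_force: [0.4, -0.3, 0.3]
gripper_width: -0.002
grasp_force: 0.0
before rail edge 0.138335239887454 [44.8 43.7 35.8 35.8 35.7 35.7 35.6 35.6 35.5 35.4 35.3 35.2 35.3 35.2
 35.2 35.2 35.3]
ports [[22.9, -69.3]]
after rail edge 0.1393874569230341 [44.8 43.7 35.8 35.8 35.7 35.7 35.6 35.6 35.5 35.5 35.3 35.2 35.2 35.1
 35.1 35.2 35.4]
ports [[22.5, -69.7]]
```

The edge measured the same before and after the corrective pushes, and both met firm resistance where expected. The slope is therefore measurement bias, and the chip is seated.

```bash
python3 -c "
from plant import *; print(job_done())"
```

```text
the job is handed in; nothing more can be done
None
```

The white chip was pushed flat to the rail in the open middle, then slid into the green-stop pocket; firm contact on both faces shows it home, and I handed the job in at about 21 s with the arm clear.

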